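# Crack open the lid of a sealed dry box and hold it ajar

## Task

The small grey dry box is to be aired before its dish is taken out: turn the steel hold-down a quarter turn so that its bar is right clear of the lid, then take the lid by its black pull, break it free from its clinging seal and hold it just ajar, with a gap of about 25 mm at the front edge. Do not let the lid fly wide open when the seal gives way, and do not push the vial or the stack of dishes beside the box about. The program finishes while still gripping the pull and holding the lid still at that gap; do not let go.

Things in the scene. Friction and masses are not known exactly. Their poses are not given: they have to be found in the camera images.
- dry_box: Grey box fixed to the table, 140 mm deep (its x), 90 wide (its y), 60 high, with a hinged grey lid with a clear window. Origin: centre of its underside, at table height, z up. Its front (-x, with the hold-down) is to the left as the robot sees it. Lid hinge line: along its y at x = +70, z = 62 mm. The shut lid is an 8 mm plate, top at z = 69.5, from x = -73 to +71 mm, 47 mm to either side.
- lid (a joint): Angle of the lid, rad: 0 shut, grows as its front edge rises (a turn about the box's +y through the hinge line); a gap of 25 mm at the front edge is 0.175 rad. The hinge does not hold the lid: let go, it drops. While the hold-down's bar is over the lid, it cannot open.
- lid_front_edge (a point): Middle of the lid's lower front edge, 143 mm in front of the hinge line; the gap is measured here (61.5 mm above the table when shut). The seal clings: it takes roughly 16 to 18 N upward at the pull, most at the very start; the resistance fades over the first 4 mm of lift there, then the lid is suddenly nearly free (about 2 to 6 N at the pull holds it up).
- lid_grip (a point): In the black pull standing on the lid: a bar 12 mm thick (along the box's x) and 44 mm long (along its y), top 27 mm above the plate. This point is 16.5 mm above the plate; shut, it lies at x = -30, y = 0, z = 86 mm in the box's frame, 100 mm in front of the hinge line. Axes: those of the lid, parallel to the box's when shut. Pinch across the 12 mm from above.
- latch (a joint): Angle of the steel hold-down about a vertical pivot, rad: at 0 its bar points along the box's +x, over the lid; grows anticlockwise seen from above, to a stop at 1.6 where the bar points along the box's +y, beside the lid. Starts at 0 to 0.35; clear of the lid from 1.3. Stiff (0.06 N m), stays where it is left.
- latch_grip (a point): On the hold-down's pivot, in its upright steel fin, 88.5 mm above the table; x = -86, y = +22 mm in the box's frame. The fin is 8 mm thick and 28 mm long (centred on the pivot, along the bar); its top is 9 mm above this point, the bar's top 14 mm below it. The bar is 12 mm wide and reaches 28 mm from the pivot. x axis: along the bar. Pinch across the 8 mm from above.
- vial: Small brown bottle with a white cap, 24 mm across, 55 mm high, loose on the table in front of the box (near x = -150, y = +38 mm in the box's frame). Leave it alone. Origin: centre of its underside.
- dishes: Stack of three clear petri dishes, 62 mm across, 43 mm high, loose on the table in front of the box (near x = -162, y = -38 mm in the box's frame). Leave it alone. Origin: centre of its underside.

How it is judged:
By the outcome, as a careful person would: the job done as asked, in the order asked, and still so for the second after the job is handed in, while the arm keeps its last pose, push and grip.
It also fails if it takes over 38 s, if anything falls off the work surface, if the arm or the gripper's body presses on something with over 40 N, if the wrist force passes 120 N, or if a joint passes its speed limit or range.

## Robot

A 6-joint arm with a two-finger parallel gripper is mounted at the origin on a cart in front of the work surface, level with it; the furniture and walls round the work are solid. World frame = base frame: x ahead of the robot, y to its left, z up, the work surface at z = 0. Lengths are in mm, angles in rad, forces in N, time in s.
With the tool pointing down it reaches from about 400 to 925 mm from the base axis. Payload 12.5 kg.
Tool frame: the origin (TCP) lies between the finger pads, 19 mm behind the fingertips; this is the grasp point; z points along the fingers, y is the line along which they close (so a half turn about z gives the same grasp; the last joint's range is limited). The gripper opens to 95 mm and grips with 3 to 60 N. Pads are 20 mm wide; open, the fingers measure 119 mm over their backs; the gripper's body (75 mm by 180 mm) begins 59 mm behind the grasp point.
Start: joints at [1.024, 0.491, 1.559, -0, 1.092, -0.106], TCP at [266.65, 565.281, 233.461] pointing down, gripper open.
Joint ranges: [-3.1, 3.1], [-0.84, 2.19], [0.05, 2.79], [-1.13, 4.28], [0.06, 2.93], [-2.69, 2.69]. Speed limits (rad/s): [2.22, 2.22, 2.79, 3.14, 3.14, 3.14].

## Interface

Orientations are given as [roll, pitch, yaw] about the fixed x, y, z axes, in that order (R = Rz(yaw) Ry(pitch) Rx(roll)).
In Python, from cell import env gives the robot as it stands.
- The arm moves only by the tool jog_arm, never from a script. Its argument "motion" is a list of rows, each a list of 7 numbers: the turn, a rotation vector about the tool's x, y, z in degrees, then the shift along the tool's x, y, z in mm, then the finger opening in mm, from 0 to 95.1. In form: [[wx, wy, wz, x, y, z, hand], ...]. A call has 1 to 10 rows; each row shifts and turns the commanded pose from where the row before left it, along the tool's axes as they then stand; what a row does not reach is not made up. A row lasts 1/8 s, in which the tool goes at most 62.5 mm and 10.7 degrees, less where a joint would pass 70% of its speed; a pose out of reach is approached as far as the arm can. A call is refused whole if a number of a shift passes 62.5 or a number of a turn 10.7, either way. A call with a gripper value outside its range is refused whole. The fingers move at their own pace and stop on an object; the grip force is fixed at half the most. Time passes only in rows, so rows that do not move let the fingers close. It gives the time, the measured TCP pose, the force, the opening and the grip force at its end, in the units of the state.
- env.state(): the state, without advancing time (a new reading comes with each control period).
- env.read_camera(name): name is "side" or "top"; returns a dict with "color" (480x640x3 uint8, red, green, blue), "z_map" (480x640 float32, mm along the optical axis (not along the pixel's ray), 0 where there is no reading), "camera_matrix" (3x3 intrinsics, pixels), "world_to_cam" (4x4, takes a point from world to camera coordinates). Camera axes: x right, y up, looking along -z (the intrinsics and any distortion apply to the point x, -y, -z); pixel columns grow to the right and rows downward; lengths in mm; the calibration is good to about 2 mm. A picture is of the moment at which its call begins.
- env.job_done(): hands the job in; it is judged then, once.
Trained networks look in the newest picture that a camera, given by its name, has taken for a name from the list of things; names that differ only in an ending like _2 or _b are one class to them, and where a whole thing is asked for, a point or a joint stands for the part that bears it (a point fixed in the world has none). Each returns a list of dicts, best first, with "score" (0 to 1); they miss things now and then, are a little off and sometimes report something else, mostly with a low value. They report only what shows in the picture. A call takes as long as a camera call.
- env.recognise(camera, thing): "location" ([column, row] in pixels, amid what is visible of it).
The state is a dict: "t": time; "joints": joint angles; "qvel": joint speeds; "tau": joint torques, N m; "eef_pos": TCP position; "tcp_rot": TCP orientation; "ft_force": force on the tool from outside, world axes, zero at the start; "moment": the same for the moment, N m; "opening": opening from 0.0 (shut) to 1.0 (fully open); "grip_force": force on a finger pad.
Only numpy, scipy, OpenCV 4.12 (cv2) and the standard library are available. Lean on these libraries where they do the work, as an engineer would, in place of code of your own. Each camera call takes 0.05 s, during which the arm holds its last target. There are 200 camera calls.

## Working session

There is one attempt and no reset: what is moved stays moved. The work goes in short steps, Python scripts to look and compute and a tool call to move; the robot and the scene stay as the last step left them, time stands still between calls to the robot, and variables do not carry over. Pictures are saved under pics/ and viewed, at most 10 in all, crops included, and the job is handed in when it is done.

Besides the shell and the picture viewer there is one more tool, called as name(argument=value, ...) on one line, values as JSON. jog_arm: Moves the arm, as the interface text tells. Its arguments: {"type":"object","properties":{"motion":{"type":"array"}},"required":["motion"]}

```bash
mkdir -p pics; cat > h.py <<'E'
from cell import env
import numpy as np, cv2
def shot(cam,fn=None):
    d=env.read_camera(cam)
    if fn: cv2.imwrite('pics/'+fn,d['color'][:,:,::-1])
    return d
def world(d,u,v,z=None):
    K=d['camera_matrix'];T=np.linalg.inv(d['world_to_cam'])
    r=np.array([(u-K[0,2])/K[0,0],-(v-K[1,2])/K[1,1],-1.0])
    if z is None: 
        s=d['z_map'][int(round(v)),int(round(u))]
    else:
        rw=T[:3,:3]@r; s=(z-T[2,3])/rw[2]
    return (T@np.append(r*s,1))[:3]
E
python3 - <<'E'
from h import *
np.set_printoptions(precision=1,suppress=True)
for c in('top','side'):
    d=shot(c,c+'1.png')
    print(c,np.linalg.inv(d['world_to_cam'])[:3,3])
    for t in('dry_box','lid_grip','latch_grip','vial','dishes','lid_front_edge'):
        r=env.recognise(c,t)
        for x in r[:2]:
            print(t,round(x['score'],2),np.array(x['location']),world(d,*x['location']))
s=env.state();print(s)
E
```

```text
top [363.3 155.6 952.8]
dry_box 0.77 [341.6 233.5] [434.6 143.8  67.1]
lid_grip 0.64 [347.3 238.5] [426.7 134.8  67.6]
latch_grip 0.59 [291.1 231.7] [436.4 222.8  77. ]
vial 0.69 [252.8 227.7] [444.6 286.   53.6]
dishes 0.76 [255.5 274.1] [370.5 282.2  42.8]
lid_front_edge 0.71 [347.2 237.9] [427.6 135.   67.7]
side [350.6 984.5 439. ]
dry_box 0.63 [325.8 253.6] [425.  207.9  69.4]
dry_box 0.41 [311.3 250.3] [441.7 240.   88.6]
lid_grip 0.95 [328.6 236.7] [424.5 171.4  79.6]
latch_grip 0.66 [308.3 252.3] [449.1 214.9  73.5]
vial 0.89 [299.  310.1] [450.3 304.8  32.5]
dishes 0.95 [360.9 313. ] [369.7 314.5  39.3]
lid_front_edge 0.62 [326.8 237.4] [427.2 170.4  78. ]
lid_front_edge 0.55 [301.3 310.5] [447.1 306.2  32.9]
{'t': 0.7, 'joints': array([ 1. ,  0.5,  1.6, -0. ,  1.1, -0.1]), 'qvel': array([ 0.,  0.,  0., -0.,  0., -0.]), 'tau': array([ -0. , -61.2, -25.8,   0.1,   0. ,  -0. ]), 'eef_pos': array([266.7, 565.3, 233.5]), 'tcp_rot': array([3.1, 0. , 2.7]), 'ft_force': array([ 0.9, -0.4,  0.3]), 'moment': array([0., 0., 0.]), 'grip_force': 0.0, 'opening': 1.003209930636908}
```

```bash
python3 - <<'E'
import cv2
for c,(a,b,e,f) in {'top':(170,300,220,420),'side':(190,340,240,420)}.items():
    i=cv2.imread(f'pics/{c}1.png')[a:b,e:f]
    cv2.imwrite(f'pics/{c}1c.png',cv2.resize(i,None,fx=4,fy=4,interpolation=cv2.INTER_CUBIC))
E
```

```text
(no output)
```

View pics/top1c.png

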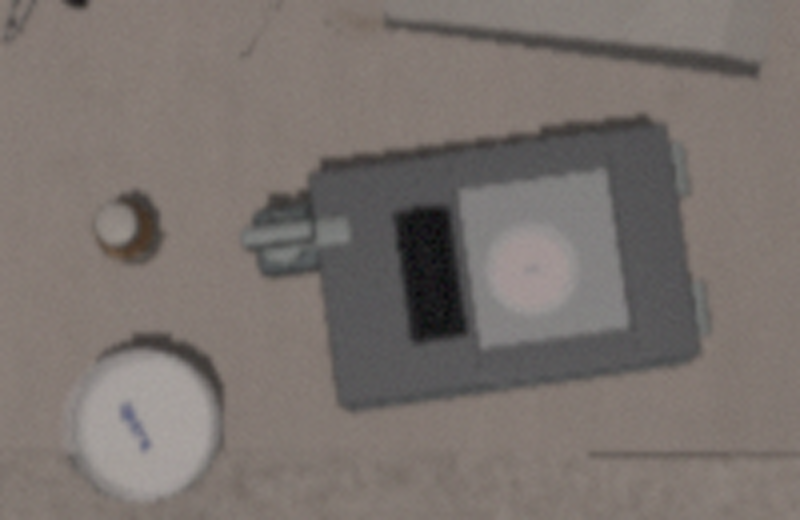

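View pics/side1c.png

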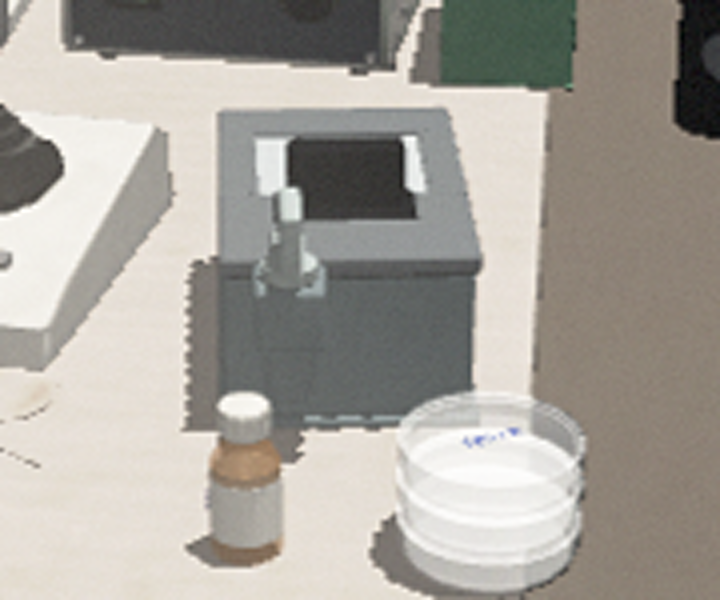

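The top view shows the box front facing left, with lid corners at about (297,213), (385,201), (395,259) and (306,272). The black pull is near (328,238) and the fin runs from about (281,229) to (298,228). In the side view the vial and dishes stand in front of the box. Next I fit the box pose.

```bash
cat >> h.py <<'E'
def boxT(p,pt):
    c,s=np.cos(p[2]),np.sin(p[2]); return np.array([p[0]+c*pt[0]-s*pt[1],p[1]+s*pt[0]+c*pt[1],pt[2]])
def proj(d,P):
    K=d['camera_matrix'];q=d['world_to_cam']@np.append(P,1)
    return np.array([K[0,0]*q[0]/-q[2]+K[0,2],K[1,1]*-q[1]/-q[2]+K[1,2]])
E
python3 - <<'E'
from h import *
from scipy.optimize import least_squares
np.set_printoptions(precision=3,suppress=True)
d=shot('top');e=shot('side')
L=[(-73,47,69.5),(71,47,69.5),(71,-47,69.5),(-73,-47,69.5)]
uv=np.array([(310,172),(660,123),(700,355),(343,408)])/4+[220,170]
uvs=np.array([(218,263),(218,112),(445,108),(480,263)])/4+[240,190]
f=lambda p:np.concatenate([proj(d,boxT(p,l))-u for l,u in zip(L,uv)])
g=lambda p:np.concatenate([proj(e,boxT(p,l))-u for l,u in zip(L,uvs)])
h=lambda p:np.r_[f(p),g(p)]
for F in(f,g,h):
    r=least_squares(F,[425,140,-1.5]);print(r.x,r.fun)
p=r.x
print('grip',boxT(p,(-30,0,86)),'latch',boxT(p,(-86,22,88.5)))
print('vial',boxT(p,(-150,38,0)),'dish',boxT(p,(-162,-38,0)))
for n,P in(('a',(243,238)),('b',(312,232))):
    print(n,world(d,P[0]/4+220,P[1]/4+170,97.5))
print('bartip',world(d,350/4+220,230/4+170,74.5))
for P in [(397,210),(448,205),(467,335),(413,340)]: print('pull',world(d,P[0]/4+220,P[1]/4+170,96.5))
print('fin side: ',proj(e,boxT(p,(-86,22,97.5)))*4-[960,760],'pull',[proj(e,boxT(p,(x,y,96.5)))*4-[960,760] for x in(-36,-24) for y in(22,-22)])
# depth-based tall points above lid
for n,c in(('top',d),('side',e)):
    v,u=np.mgrid[180:300,280:400]; W=np.array([world(c,a,b) for a,b in zip(u.ravel(),v.ravel())])
    B=np.array([boxT((0,0,-p[2]),(w[0]-p[0],w[1]-p[1],w[2])) for w in W])
    m=(B[:,2]>85)&(B[:,2]<105)&(abs(B[:,1])<40)&(B[:,0]>-60)&(B[:,0]<40)
    k=(B[:,2]>88)&(B[:,2]<105)&(B[:,0]<-64)&(B[:,0]>-115)&(abs(B[:,1]-22)<20)
    l=(abs(B[:,0]-50)<15)&(abs(B[:,1])<40); 
    print(n,m.sum(),B[m].mean(0),B[m].min(0),B[m].max(0),'fin',k.sum(),B[k].mean(0) if k.any() else '', 'plate z',np.median(B[l,2]))
    if k.sum()>5: print(np.polyfit(B[k,0],B[k,1],1),B[k].min(0),B[k].max(0))
E
```

```text
[430.636 136.24   -1.422] [-1.222  0.243  1.52  -0.755  0.728  0.155 -1.024  0.318]
[432.773 142.379  -1.427] [-0.704  0.428 -0.532 -0.204  0.623  0.022  0.626 -0.549]
[431.967 137.277  -1.425] [-1.802 -0.747  0.97  -1.471 -0.009 -0.547 -1.791 -0.663  0.484 -1.072
  0.332 -1.33   1.216 -1.138  1.452 -2.094]
grip [427.604 166.958  86.   ] latch [441.226 225.562  88.5  ]
vial [447.748 291.209   0.   ] dish [370.811 292.028   0.   ]
a [438.027 236.998  97.5  ]
b [440.387 210.707  97.5  ]
bartip [443.281 197.317  74.5  ]
pull [448.99 178.37  96.5 ]
pull [450.954 158.904  96.5  ]
pull [401.321 151.544  96.5  ]
pull [399.364 172.06   96.5  ]
fin side:  [291.548 200.214] pull [array([287.603, 146.507]), array([408.792, 144.764]), array([286.714, 133.84 ]), array([406.415, 132.132])]
top 224 [-29.632  -0.67   95.531] [-35.521 -22.176  87.184] [-23.75   21.518  99.628] fin 101 [-85.48   21.483  96.67 ] plate z 68.5991857230049
[-0.013 20.346] [-99.21   17.678  88.404] [-71.514  25.819 100.975]
side 285 [-33.719   1.893  91.867] [-38.525 -19.41   85.007] [-24.33   23.333  97.389] fin 81 [-91.8    24.066  95.127] plate z 68.97718792047786
[ 0.006 24.641] [-102.436   20.19    88.658] [-73.364  27.676  98.475]
```

```bash
cat >> h.py <<'E'
from scipy.spatial.transform import Rotation as Rot
def delta(P,yaw=None):
    s=env.state();R=Rot.from_euler('xyz',s['tcp_rot'])
    print('t',round(s['t'],2),'pos',s['eef_pos'].round(1),'rot',s['tcp_rot'].round(3),'F',s['ft_force'].round(1),'M',s['moment'].round(2),'open',round(s['opening']*95.1,1),'grip',round(s['grip_force'],1))
    print('tool shift',(R.inv().apply(np.array(P)-s['eef_pos'])).round(1))
    if yaw is not None:
        T=Rot.from_euler('xyz',[np.pi,0,yaw]);print('tool rotvec deg',np.degrees((R.inv()*T).as_rotvec()).round(2))
E
python3 - <<'E'
from h import *
delta((440.5,225.5,233.5),1.717)
d=shot('top')
v,u=np.mgrid[0:480:3,0:640:3]; W=np.array([world(d,a,b) for a,b in zip(u.ravel(),v.ravel())])
z=d['z_map'][v.ravel(),u.ravel()]; 
m=(z>0)&(W[:,2]>60)
# coarse height map of tall things
for x in range(150,750,50):
    print(x,[int(W[m&(abs(W[:,0]-x)<25)&(abs(W[:,1]-y)<25),2].max(initial=0)) for y in range(600,-100,-50)])
E
```

```text
t 0.8 pos [266.6 565.3 233.5] rot [3.142 0.    2.701] F [-0.6  0.3  0.8] M [0.04 0.05 0.04] open 95.3 grip 0.0
tool shift [-3.022e+02 -2.331e+02 -1.000e-01]
tool rotvec deg [ 0.   -0.   56.36]
150 [0, 0, 0, 0, 0, 0, 0, 0, 0, 0, 0, 0, 219, 0]
200 [0, 0, 337, 0, 0, 0, 0, 0, 0, 0, 0, 0, 0, 0]
250 [0, 308, 344, 336, 0, 0, 0, 0, 0, 0, 0, 0, 0, 0]
300 [0, 311, 316, 0, 0, 0, 0, 0, 0, 0, 0, 0, 0, 0]
350 [0, 0, 0, 0, 0, 0, 0, 0, 0, 0, 0, 0, 0, 0]
400 [0, 0, 0, 0, 0, 0, 0, 0, 72, 98, 72, 70, 0, 0]
450 [0, 0, 0, 0, 0, 0, 0, 99, 99, 99, 72, 73, 0, 0]
500 [0, 0, 0, 0, 0, 0, 0, 0, 0, 70, 72, 66, 0, 0]
550 [0, 0, 0, 0, 0, 0, 0, 0, 0, 0, 131, 0, 0, 0]
600 [0, 0, 0, 0, 0, 0, 0, 0, 0, 0, 138, 0, 0, 0]
650 [0, 0, 0, 0, 0, 0, 0, 0, 0, 0, 0, 0, 203, 0]
700 [0, 0, 0, 0, 0, 0, 0, 0, 0, 0, 0, 210, 212, 207]
```

jog_arm(motion=[[0, 0, 0, -43.2, -33.3, 0, 60], [0, 0, 0, -43.2, -33.3, 0, 60], [0, 0, 0, -43.2, -33.3, 0, 60], [0, 0, 0, -43.2, -33.3, 0, 60], [0, 0, 0, -43.2, -33.3, 0, 60], [0, 0, 0, -43.2, -33.3, 0, 60], [0, 0, 0, -43.2, -33.3, 0, 60], [0, 0, 9.4, 0, 0, 0, 60], [0, 0, 9.4, 0, 0, 0, 60], [0, 0, 9.4, 0, 0, 0, 60]])

```text
t: 2.1
eef_pos: [440.8, 225.2, 233.6]
tcp_rot: [3.141, 0.0, 2.203]
ft_force: [0.5, -0.3, -0.9]
opening: 0.633
grip_force: 0.0
```

jog_arm(motion=[[0, 0, 9.4, 0, 0, 20, 50], [0, 0, 9.4, 0, 0, 20, 50], [0, 0, 9.4, 0, 0, 20, 50], [0, 0, 0, 0, 0, 20, 50], [0, 0, 0, 0, 0, 20, 50], [0, 0, 0, 0, 0, 10, 50], [0, 0, 0, 0, 0, 0, 50]])

```text
t: 2.98
eef_pos: [440.6, 225.4, 123.2]
tcp_rot: [-3.141, 0.0, 1.716]
ft_force: [0.2, -0.0, 0.4]
opening: 0.523
grip_force: 0.0
```

```bash
python3 - <<'E'
from h import *
delta((440.5,225.5,95),1.717)
d=shot('side','s2.png'); e=shot('top','t2.png')
i=cv2.imread('pics/s2.png')[150:350,220:420]
j=cv2.imread('pics/t2.png')[150:350,220:420]
cv2.imwrite('pics/st2.png',cv2.resize(np.hstack([i,j]),None,fx=2,fy=2))
E
```

```text
t 2.98 pos [440.6 225.4 123.2] rot [-3.141  0.     1.716] F [ 0.2 -0.   0.4] M [0.01 0.06 0.04] open 49.7 grip 0.0
tool shift [ 0.1 -0.1 28.2]
tool rotvec deg [-0.04  0.01 -0.03]
```

View pics/st2.png

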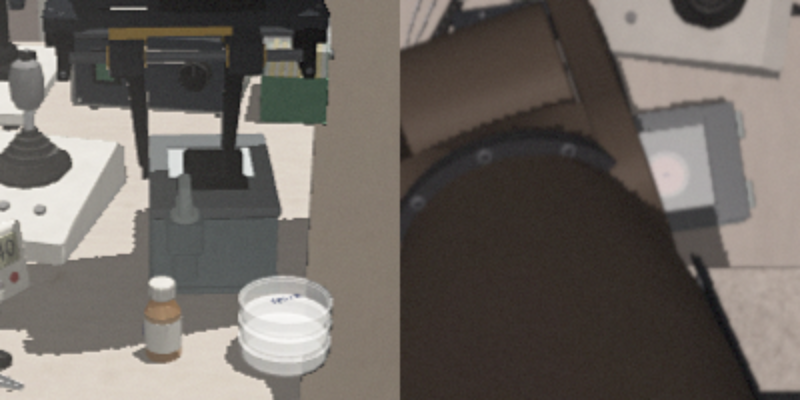

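```bash
python3 - <<'E'
from h import *
np.set_printoptions(precision=1,suppress=True)
d=shot('side')
for n,(u0,u1,v0,v1) in dict(Lf=(284,296,208,240),Rf=(330,342,200,228),fin=(306,318,236,256)).items():
    W=np.array([world(d,u,v) for u in range(u0,u1) for v in range(v0,v1)])
    W=W[(W[:,1]>200)&(W[:,1]<270)&(W[:,2]>76)]
    print(n,len(W)); [print(int(z),W[abs(W[:,2]-z)<3].mean(0),W[abs(W[:,2]-z)<3].max(0)) for z in range(80,150,8) if (abs(W[:,2]-z)<3).sum()>2]
E
```

```text
Lf 191
104 [468.  239.9 105.4] [469.3 241.  106.3]
112 [468.  240.7 112. ] [470.3 242.8 114.5]
120 [469.4 241.4 120. ] [473.2 245.3 122.8]
128 [469.9 241.5 128.1] [473.9 243.9 131. ]
136 [470.  241.2 136. ] [474.  244.2 139. ]
144 [470.6 240.  143.9] [475.2 244.6 147. ]
Rf 232
120 [414.2 229.4 121.3] [418.2 233.4 123. ]
128 [413.3 231.4 127.9] [418.3 234.5 130.7]
136 [412.9 230.6 136. ] [418.6 234.7 139. ]
144 [412.3 230.7 144. ] [418.9 236.1 146.9]
fin 113
80 [442.1 237.1  81.2] [445.5 240.7  82.5]
88 [441.8 238.4  87.8] [445.4 241.6  90.6]
96 [442.8 229.4  96.5] [448.  240.4  98.4]
```

jog_arm(motion=[[0, 0, 0, 0, 1, 14, 40], [0, 0, 0, 0, 0, 14, 30], [0, 0, 0, 0, 0, 0, 20], [0, 0, 0, 0, 0, 0, 14], [0, 0, 0, 0, 0, 0, 14], [0, 0, 0, 0, 0, 0, 4], [0, 0, 0, 0, 0, 0, 4], [0, 0, 0, 0, 0, 0, 4]])

```text
t: 4.12
eef_pos: [441.1, 225.5, 95.6]
tcp_rot: [-3.141, 0.0, 1.716]
ft_force: [-5.0, 0.6, 6.2]
opening: 0.08
grip_force: 30.0
```

jog_arm(motion=[[0, 0, -9.8, 0, -0.6, 0, 4], [0, 0, -9.8, 0, 0, 0, 4], [0, 0, -9.8, 0, 0, 0, 4], [0, 0, -9.8, 0, 0, 0, 4], [0, 0, -9.8, 0, 0, 0, 4]])

```text
t: 4.75
eef_pos: [440.5, 225.2, 95.7]
tcp_rot: [-3.14, -0.001, 2.577]
ft_force: [-4.4, -2.7, 6.5]
opening: 0.084
grip_force: 30.0
```

jog_arm(motion=[[0, 0, -9.8, 0, 0, 0, 4], [0, 0, -9.8, 0, 0, 0, 4], [0, 0, -9.8, 0, 0, 0, 4], [0, 0, -9.8, 0, 0, 0, 4], [0, 0, 0, 0, 0, 0, 4], [0, 0, 0, 0, 0, 0, 4]])

```text
t: 5.5
eef_pos: [440.3, 224.7, 95.7]
tcp_rot: [-3.14, -0.002, -3.027]
ft_force: [-4.6, -7.7, 8.2]
opening: 0.08
grip_force: 30.0
```

jog_arm(motion=[[0, 0, 0, 0, 0, 0, 24], [0, 0, 0, 0, 0, 0, 24], [0, 0, 0, 0, 0, 0, 24], [0, 0, 0, 0, 0, -10, 24], [0, 0, 0, 0, 0, -25, 30], [0, 0, 0, 0, 0, -35, 40], [0, 0, 0, 0, 0, -30, 40], [0, 0, 0, 0, 0, 0, 40]])

```text
t: 6.5
eef_pos: [441.8, 225.8, 197.8]
tcp_rot: [3.14, 0.004, -3.027]
ft_force: [-0.4, 0.6, -0.5]
opening: 0.42
grip_force: 0.0
```

```bash
python3 - <<'E'
from h import *
# latch pivot measured ~ (440.5,225): pull offset from it in box frame (56,-22)
p=(0,0,-1.425)
g=np.array([440.7,225.2,0])+boxT(p,(56,-22,0));print('pull est',g)
delta((g[0],g[1],150),3.287)
d=shot('side','s3.png')
cv2.imwrite('pics/s3c.png',cv2.resize(cv2.imread('pics/s3.png')[150:340,230:430],None,fx=3,fy=3))
E
```

```text
pull est [427.06910818 166.59796259   0.        ]
t 6.5 pos [441.8 225.8 197.8] rot [ 3.14   0.004 -3.027] F [-0.4  0.6 -0.5] M [ 0.03  0.1  -0.03] open 39.9 grip 0.0
tool shift [ 21.6 -57.2  47.7]
tool rotvec deg [ 0.06  0.26 -1.78]
```

View pics/s3c.png

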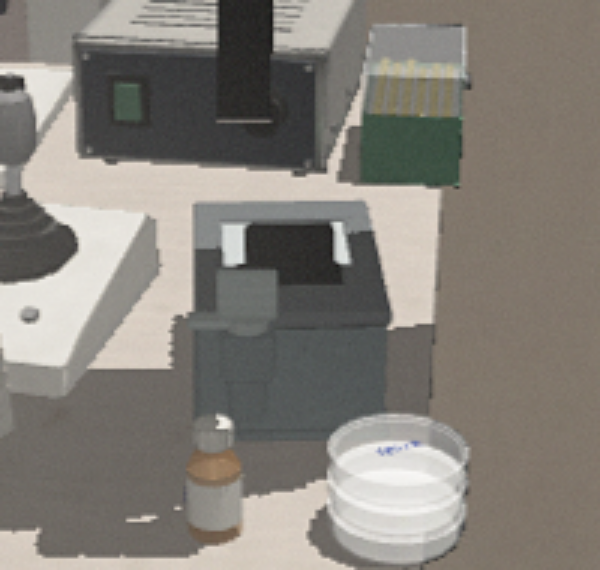

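jog_arm(motion=[[0, 0, 0, 10.8, -28.6, 20, 40], [0, 0, 0, 10.8, -28.6, 20, 40], [0, 0, -1.8, 0, 0, 20, 40], [0, 0, 0, 0, 0, 16, 40], [0, 0, 0, 0, 0, 0, 40], [0, 0, 0, 0, 0, 0, 40]])

```text
t: 7.3
eef_pos: [426.1, 166.3, 119.5]
tcp_rot: [3.142, -0.0, -2.996]
ft_force: [0.8, 0.0, 0.5]
opening: 0.418
grip_force: 0.0
```

```bash
python3 - <<'E'
from h import *
delta((427.1,166.6,92),3.287)
d=shot('side','s4.png')
cv2.imwrite('pics/s4c.png',cv2.resize(cv2.imread('pics/s4.png')[180:310,260:400],None,fx=4,fy=4))
E
```

```text
t 7.3 pos [426.1 166.3 119.5] rot [ 3.142 -0.    -2.996] F [0.8 0.  0.5] M [ 0.03 -0.01  0.  ] open 39.8 grip 0.0
tool shift [-1.1  0.2 27.5]
tool rotvec deg [ 0.   -0.02  0.02]
```

View pics/s4c.png

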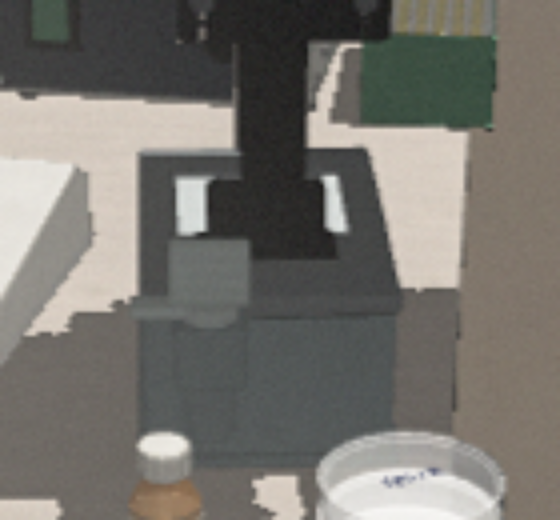

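jog_arm(motion=[[0, 0, 0, -1, 0, 10, 40], [0, 0, 0, 0, 0, 10, 40], [0, 0, 0, 0, 0, 7, 40], [0, 0, 0, 0, 0, 0, 24], [0, 0, 0, 0, 0, 0, 18], [0, 0, 0, 0, 0, 0, 15]])

```text
t: 8.1
eef_pos: [427.3, 166.4, 92.7]
tcp_rot: [3.141, 0.001, -2.996]
ft_force: [0.1, -0.0, -0.1]
opening: 0.181
grip_force: 0.0
```

jog_arm(motion=[[0, 0, 0, 0, 0, 0, 8], [0, 0, 0, 0, 0, 0, 8], [0, 0, 0, 0, 0, 0, 8], [0, 0, 0, 0, 0, 0, 8]])

```text
t: 8.6
eef_pos: [427.3, 166.1, 92.6]
tcp_rot: [-3.141, 0.0, -2.996]
ft_force: [0.2, -5.3, 2.0]
opening: 0.123
grip_force: 30.0
```

jog_arm(motion=[[-0.25, 0, 0, 0, -0.13, -0.44, 8], [-0.25, 0, 0, 0, -0.13, -0.44, 8], [-0.25, 0, 0, 0, -0.13, -0.44, 8], [-0.25, 0, 0, 0, -0.13, -0.44, 8], [0, 0, 0, 0, 0, 0, 8]])

```text
t: 9.22
eef_pos: [427.3, 165.7, 93.7]
tcp_rot: [3.124, -0.0, -2.996]
ft_force: [4.2, -3.8, -13.6]
opening: 0.124
grip_force: 30.0
```

jog_arm(motion=[[-0.2, 0, 0, 0, -0.1, -0.35, 8], [-0.2, 0, 0, 0, -0.1, -0.35, 8], [-0.2, 0, 0, 0, -0.1, -0.35, 8], [-0.2, 0, 0, 0, -0.1, -0.35, 8], [0, 0, 0, 0, 0, 0, 8]])

```text
t: 9.85
eef_pos: [427.3, 165.4, 94.3]
tcp_rot: [3.11, -0.001, -2.996]
ft_force: [6.8, -0.0, -29.8]
opening: 0.124
grip_force: 29.9
```

jog_arm(motion=[[-0.2, 0, 0, 0, -0.1, -0.35, 8], [-0.2, 0, 0, 0, -0.1, -0.35, 8], [-0.2, 0, 0, 0, -0.1, -0.35, 8], [-0.2, 0, 0, 0, -0.1, -0.35, 8], [0, 0, 0, 0, 0, 0, 8]])

```text
t: 10.48
eef_pos: [427.4, 164.7, 96.8]
tcp_rot: [3.096, 0.0, -2.996]
ft_force: [3.9, -6.2, -7.4]
opening: 0.122
grip_force: 30.0
```

jog_arm(motion=[[-0.35, 0, 0, 0, -0.19, -0.6, 8], [-0.35, 0, 0, 0, -0.19, -0.6, 8], [-0.35, 0, 0, 0, -0.19, -0.6, 8], [-0.35, 0, 0, 0, -0.19, -0.6, 8], [-0.35, 0, 0, 0, -0.19, -0.6, 8], [-0.35, 0, 0, 0, -0.19, -0.6, 8], [-0.35, 0, 0, 0, -0.19, -0.6, 8], [-0.35, 0, 0, 0, -0.19, -0.6, 8], [0, 0, 0, 0, 0, 0, 8], [0, 0, 0, 0, 0, 0, 8]])

```text
t: 11.72
eef_pos: [427.7, 162.9, 101.6]
tcp_rot: [3.048, 0.0, -2.996]
ft_force: [3.4, -6.9, -7.2]
opening: 0.123
grip_force: 30.0
```

```bash
python3 - <<'E'
from h import *
delta((427.1,166.6,92),3.287)
d=shot('side','s5.png')
cv2.imwrite('pics/s5c.png',cv2.resize(cv2.imread('pics/s5.png')[180:310,260:400],None,fx=4,fy=4))
E
```

```text
t 11.72 pos [427.7 162.9 101.6] rot [ 3.048  0.    -2.996] F [ 3.4 -6.9 -7.2] M [-1.31 -0.41 -0.06] open 11.7 grip 30.0
tool shift [0.1 2.8 9.9]
tool rotvec deg [5.39 0.01 0.02]
```

View pics/s5c.png

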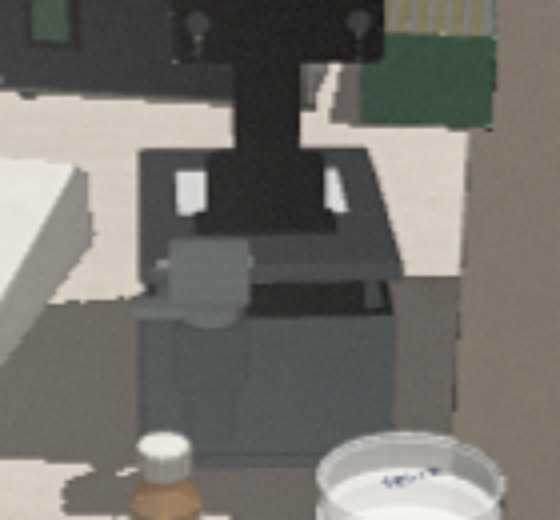

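The lid is partly open, with a dark gap along the front at crop row 300. The bar is beside it and the vial and dishes haven't moved.

jog_arm(motion=[[-0.5, 0, 0, 0, -0.27, -0.87, 8], [-0.5, 0, 0, 0, -0.27, -0.87, 8], [-0.5, 0, 0, 0, -0.27, -0.87, 8], [-0.5, 0, 0, 0, -0.27, -0.87, 8], [-0.5, 0, 0, 0, -0.27, -0.87, 8], [-0.5, 0, 0, 0, -0.27, -0.87, 8], [-0.5, 0, 0, 0, -0.27, -0.87, 8], [-0.5, 0, 0, 0, -0.27, -0.87, 8], [0, 0, 0, 0, 0, 0, 8], [0, 0, 0, 0, 0, 0, 8]])

```text
t: 13.02
eef_pos: [428.2, 159.9, 108.4]
tcp_rot: [2.978, 0.0, -2.996]
ft_force: [2.5, -8.0, -4.1]
opening: 0.126
grip_force: 30.0
```

```bash
python3 - <<'E'
from h import *
delta((427.1,166.6,92),3.287)
d=shot('side','s6.png')
p=(431.5,138.5,-1.425)
v,u=np.mgrid[180:290,285:375]
W=np.array([world(d,a,b) for a,b in zip(u.ravel(),v.ravel())])
B=np.array([boxT((0,0,-p[2]),(w[0]-p[0],w[1]-p[1],w[2])) for w in W])
# lid right strip y -45..-25 and left strip
for lo,hi in((-44,-30),(32,44)):
    m=(B[:,1]>lo)&(B[:,1]<hi)&(B[:,0]>-64)&(B[:,0]<60)&(B[:,2]>66)&(B[:,2]<110)
    k=np.polyfit(B[m,0],B[m,2],1); 
    m2=m&(abs(B[:,2]-np.polyval(k,B[:,0]))<3);k=np.polyfit(B[m2,0],B[m2,2],1)
    print(m2.sum(),'angle',-np.arctan(k[0]),'z at -60',np.polyval(k,-60),'z at 70',np.polyval(k,70))
f=(B[:,0]<-62)&(B[:,0]>-85)&(B[:,1]<5)&(B[:,1]>-40)&(B[:,2]>70)
print('front edge bottom z pct',np.percentile(B[f,2],[0,2,5,50]))
cv2.imwrite('pics/s6c.png',cv2.resize(cv2.imread('pics/s6.png')[180:310,260:400],None,fx=4,fy=4))
E
```

```text
t 13.03 pos [428.2 159.9 108.4] rot [ 2.978  0.    -2.996] F [ 2.5 -8.  -4.1] M [-1.52 -0.31 -0.1 ] open 12.0 grip 30.0
tool shift [ 0.1  4.1 17.3]
tool rotvec deg [9.39 0.03 0.01]
156 angle 0.16036790881652097 z at -60 90.58989492515424 z at 70 69.56148836317948
158 angle 0.16322928783860394 z at -60 90.75901865339293 z at 70 69.34872206311907
front edge bottom z pct [83.61412689 84.4344683  84.88237776 88.96451543]
```

View pics/s6c.png

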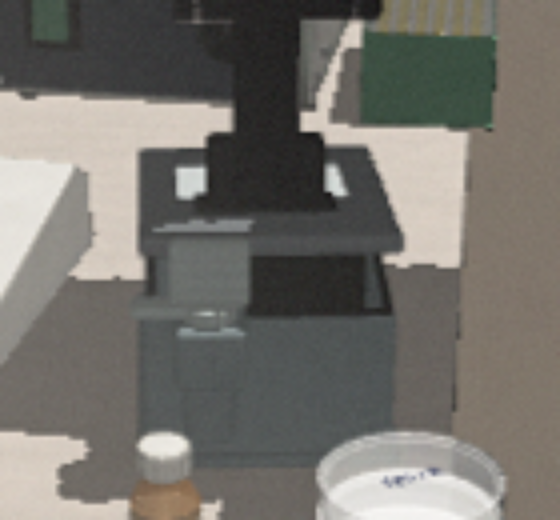

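jog_arm(motion=[[-0.35, 0, 0, 0, -0.2, -0.62, 8], [-0.35, 0, 0, 0, -0.2, -0.62, 8], [0, 0, 0, 0, 0, 0, 8], [0, 0, 0, 0, 0, 0, 8], [0, 0, 0, 0, 0, 0, 8], [0, 0, 0, 0, 0, 0, 8]])

```text
t: 13.82
eef_pos: [428.2, 159.3, 109.6]
tcp_rot: [2.966, 0.001, -2.996]
ft_force: [1.8, -8.0, -4.9]
opening: 0.125
grip_force: 30.0
```

```bash
python3 - <<'E'
from h import *
delta((427.1,166.6,92),3.287)
d=shot('side','s7.png')
p=(431.5,138.5,-1.425)
v,u=np.mgrid[180:290,285:375]
W=np.array([world(d,a,b) for a,b in zip(u.ravel(),v.ravel())])
B=np.array([boxT((0,0,-p[2]),(w[0]-p[0],w[1]-p[1],w[2])) for w in W])
for lo,hi in((-44,-30),(32,44)):
    m=(B[:,1]>lo)&(B[:,1]<hi)&(B[:,0]>-64)&(B[:,0]<60)&(B[:,2]>66)&(B[:,2]<110)
    k=np.polyfit(B[m,0],B[m,2],1)
    m2=m&(abs(B[:,2]-np.polyval(k,B[:,0]))<3);k=np.polyfit(B[m2,0],B[m2,2],1)
    print('angle',-np.arctan(k[0]))
E
```

```text
t 13.82 pos [428.2 159.3 109.6] rot [ 2.966e+00  1.000e-03 -2.996e+00] F [ 1.8 -8.  -4.9] M [-1.5  -0.26 -0.07] open 11.9 grip 30.0
tool shift [ 0.1  4.2 18.6]
tool rotvec deg [10.09  0.03  0.02]
angle 0.1740951688612677
angle 0.17782451845852548
```

The lid angle now measures 0.176 rad, about a 25 mm gap, and it is steady.

```bash
python3 -c "
from cell import env
print(env.job_done())"
```

```text
the job is handed in; nothing more can be done
None
```

I turned the hold-down about 1.54 rad so its bar is clear of the lid, broke the seal without the lid flying open, and handed the job in with the pull still gripped and the lid steady at about 0.176 rad (25 mm gap); the vial and dishes were left alone, and no verdict was returned.

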